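Tap a stuck end cover off an air pump

ROBOT

A 6-joint arm with a two-finger parallel gripper is mounted at the origin on the work surface. World frame = base frame: x ahead of the robot, y to its left, z up, the work surface at z = 0. Lengths are in m, angles in degrees, forces in N, time in s.
With the tool pointing down it reaches from about 0.4 to 0.825 m from the base axis. Payload 7 kg.
Tool frame: the origin (TCP) lies at the centre of the arm's flange, where the gripper is bolted on; the fingertips stand 178 mm ahead of it and the grasp point (between the pads) lies 159 mm ahead of it (tip_reach is the distance from the TCP to the fingertips, in m); z points along the fingers, y is the line along which they close (so a half turn about z gives the same grasp; the last joint's range is limited). The gripper opens to 88 mm and grips with 3 to 60 N. Pads are 19 mm wide; open, the fingers measure 130 mm over their backs; the gripper's body (78 mm by 193 mm) begins 47 mm behind the grasp point.
Start: joints at [93.627, 20.546, 0.682, 0, -70.136, -16.507], TCP at [0.15, 0.658, 0.405] pointing down, gripper open.
Joint ranges: [-176.03, 176.03], [-82.01, 121.73], [-58.28, 71.71], [-173.87, 95.51], [-174.79, -0.11], [-173.66, 173.66]. Speed limits (degrees/s): [136.94, 136.94, 172.46, 180, 180, 180].

INTERFACE

Orientations are given as [roll, pitch, yaw] about the fixed x, y, z axes, in that order (R = Rz(yaw) Ry(pitch) Rx(roll)).
In Python, from plant import * gives the robot as it stands.
- The arm moves only by the shell command python3 -m handwheel 'ROWS'. ROWS is JSON, a list of rows, each a list of 7 numbers: the opening, from -1 (shut) to 1 (fully open), then the shift along the tool's x, y, z as a fraction of full scale, then the turn, a rotation vector about the tool's x, y, z as a fraction of full scale. A call has 1 to 5 rows; each row shifts and turns the commanded pose from where the row before left it, along the tool's axes as they then stand; what a row does not reach is not made up. Full scale, the value 1, is 0.025 m for a shift and 6 degrees for a turn. A row lasts 1/8 s, in which the tool goes at most 62.5 mm and 10.7 degrees, less where a joint would pass 70% of its speed; a pose out of reach is approached as far as the arm can. A call with a number of a shift or a turn outside -1 to 1 is refused whole. A call with a gripper value outside its range is refused whole. The fingers move at their own pace and stop on an object; the grip force is fixed at half the most. Time passes only in rows, so rows that do not move let the fingers close. It gives the time, the measured TCP pose, the force, the opening and the grip force at its end, in the units of the state.
- get_obs(): the state, without advancing time (a new reading comes with each control period).
- snapshot(name): name is "scene" or "top" or "wrist"; returns a dict with "color" (480x640x3 uint8, red, green, blue), "fx", "fy", "cx", "cy" (pixels), "k1" (the pictures are not rectified: a ray, as slopes to the right and down, at radius r is drawn at 1 + k1 r^2 times it, then the intrinsics apply), "R" (3x3) and "t" (3): a world point X has camera coordinates R X + t; the wrist camera has in their place "tool_from_camera" (4x4, takes a point from camera to tool coordinates, whose origin is the TCP and whose axes are the flange's). Camera axes: x right, y down, z forward; pixel columns grow to the right and rows downward; lengths in m; the calibration is good to about 2 mm. A picture is of the moment at which its call begins: read the wrist's pose just before it. There is no depth.
- close_job(): hands the job in; it is judged then, once.
The state is a dict: "clock": time; "joint_pos": joint angles; "qvel": joint speeds; "tau": joint torques, N m; "tool_pos": TCP position; "orientation": TCP orientation; "force": force on the tool from outside, world axes, zero at the start; "moment": the same for the moment, N m; "opening": finger opening in m; "gripper_force": force on a finger pad.
Only numpy, scipy, OpenCV 4.12 (cv2) and the standard library are available. Lean on these libraries where they do the work, as an engineer would, in place of code of your own. Each camera call takes 0.05 s, during which the arm holds its last target. There are 200 camera calls.

TASK

The steel end cover of the small air pump is stuck on its two pins. Take the mallet from its tray and, touching the cover with nothing but the mallet, drive the cover away from the pump body with light taps on the screws in its two ears in turn, left and right, never forcing it when it jams, until there is a gap of at least 8 mm at both pins. Then stand the mallet back on its head in its tray without dropping it, and leave the other things where they are.

Things in the scene. Friction and masses are not known exactly. Their poses are not given: they have to be found in the camera images.
- pump: Finned eight-sided aluminium air pump, 90 mm long and 99 mm across, bolted to the bench on a steel plate 130 x 100 x 12 mm; its top is 107 mm above the bench. Origin: on the bench under the middle of the pump. Its x axis is the pump's axis and points from the body to the end cover; y to its left, z up. The body's end face, against which the cover sits, is at x = +45 mm. It does not move.
- cover: The stuck end cover: dark steel plate 12 mm thick, an eight-sided middle 98 mm across and a flat bar 200 mm long (y), 40 mm high, whose two ends are the ears, out to 100 mm from the pump axis. Origin: on its rear face at the left pin, 57 mm above the bench. x away from the pump. It can cock on its pins only a little, then it jams.
- left_ear (a point): Middle of the rear (pump-side) face of the left (+y) ear, 76 mm from the pump axis, 57 mm above the bench. Here a steel jacking screw, 16 mm across, sticks out of this face towards -x by 3 to 16 mm (hidden, other on each ear; find it by touch). The mallet strikes its flat end in the pump's +x direction. Beside the pump body (half-width 50 mm) the space is open.
- right_ear (a point): The same point on the rear face of the right (-y) ear, 76 mm to the right of the pump axis, with its own screw.
- left_gap (a joint): Gap in m between the pump body's end face and the cover at the left pin, 40 mm left of the pump axis. Starts within 1 mm of 0; the pins end at 32 mm. Dry friction of about 12 N at each pin, no spring: it stays where it is left. A push on one screw moves that side with 8 to 10 N, pivoting on the other pin, until it jams; jammed it takes 24 N, too much: over 18 N does damage.
- right_gap (a joint): The same gap at the right pin, 40 mm right of the pump axis. Starts within 1 mm of 0. The cover jams, a little springily, when one gap is ahead of the other by about 1 to 5 mm: how far is hidden, differs from left to right and must be felt. From one jam to the other a tap moves its side about 4 to 7 mm at the pin, up to 10 mm at the ear. Tap at about 30 mm/s with a force stop.
- mallet: Stubby mallet standing on its head. Head: black rubber block 70 mm (x, between its two striking faces) x 34 mm (y) x 34 mm (z). Handle: square wood, 20 x 20 mm, from 34 to 109 mm above the underside over the head's middle, square with it. 160 g. Origin: centre of the head's underside; z up along the handle. Grip it firmly and low, closing along x, or it turns in the hand.
- tray: Shallow grey plastic tray 130 mm (x) x 150 mm (y), 16 mm high, walls 4 mm and floor 4 mm thick, fixed on the bench; the mallet stands in it at the start. Origin: centre of its underside.
- sorter: Black sorting box with four compartments, 120 x 140 mm, 35 mm high, fixed on the bench on the other side of the pump from the tray; not used. Origin: centre of its underside.
- jar: Loose amber glass jar, 52 mm across, 45 mm high; leave alone. Origin: centre of its underside.
- vial: Loose small clear bottle with black cap, 30 mm across, 60 mm high; leave alone. Origin: centre of its underside.
- driver: Loose screwdriver, 190 mm, lying beyond the right-hand box or tray; leave alone. Origin: under its middle.
- board: Loose green circuit board 90 x 140 mm, up to 22 mm high; leave alone. Origin: under its middle.
- capacitor: Loose grey block capacitor 30 x 14 x 22 mm; leave alone. Origin: under its middle.
- spudger: Loose steel spatula, 180 mm, lying flat; leave alone. Origin: under its middle.
There are look-alikes about, which are no part of the job. Of the things that look like the tray, the larger one is meant. Of the things that look like the pump, the smaller one is meant.

How it is judged:
By the outcome, as a careful person would: the job done as asked, in the order asked, and still so for the second after the job is handed in, with the robot touching nothing.
It also fails if it takes over 67 s, if anything falls off the work surface, if the arm or the gripper's body presses on something with over 40 N, if the wrist force passes 120 N, or if a joint passes its speed limit or range.

## Working session

There is one attempt and no reset: what is moved stays moved. The work goes in short steps, Python scripts to look and compute and a shell command to move; the robot and the scene stay as the last step left them, time stands still between calls to the robot, and variables do not carry over. Pictures are saved under pics/ and viewed, at most 13 in all, crops included, and the job is handed in when it is done.

```bash
ls; mkdir -p pics; python3 - <<'E'
from plant import *
import cv2
print(get_obs())
for n in("scene","top"):
    s=snapshot(n); cv2.imwrite(f"pics/{n}0.png",s["color"][:,:,::-1])
    print(n,{k:v for k,v in s.items() if k!="color"})
E
```

```text
pics
{'clock': 0.0, 'joint_pos': array([ 9.36276244e+01,  2.05916665e+01,  6.34715826e-01, -1.99896800e-02,
       -7.01334613e+01, -1.65054482e+01]), 'qvel': array([ 0.08102861,  0.01955731,  0.02252234,  0.03286559, -0.01504956,
        0.01551017]), 'tau': array([-2.90268881e-04, -5.82716775e+01,  2.93048126e+01,  6.99684799e+00,
        6.86174812e-03, -1.63386785e-04]), 'tool_pos': array([0.1504129 , 0.65784317, 0.40372739]), 'orientation': array([ 1.79907974e+02, -7.67190612e-03, -1.28846256e+01]), 'force': array([-0.42624151, -0.4243885 ,  0.01358762]), 'moment': array([-0.01130283,  0.03314307, -0.01402942]), 'gripper_force': 0.0, 'opening': 0.0877270215614748}
scene {'fx': 498.3151300455645, 'fy': 498.3151300455645, 'cx': 323.9872435374092, 'cy': 245.08898423122645, 'k1': -0.08536328668749602, 'R': array([[-1.54653056e-01,  9.87968790e-01,  3.18498590e-04],
       [ 7.87373911e-01,  1.23447372e-01, -6.03989297e-01],
       [-5.96761893e-01, -9.31580128e-02, -7.96992364e-01]]), 't': array([ 0.09253975, -0.33828726,  1.3858023 ])}
top {'fx': 520.2752927120093, 'fy': 520.2752927120093, 'cx': 313.0236773925167, 'cy': 235.98751716292466, 'k1': 0.011091495746024456, 'R': array([[ 0.00830835, -0.99979074, -0.01869336],
       [-0.99470922, -0.00634901, -0.10253422],
       [ 0.10239408,  0.01944634, -0.99455382]]), 't': array([-0.01959523,  0.47718003,  1.17593324])}
```

View pics/scene0.png

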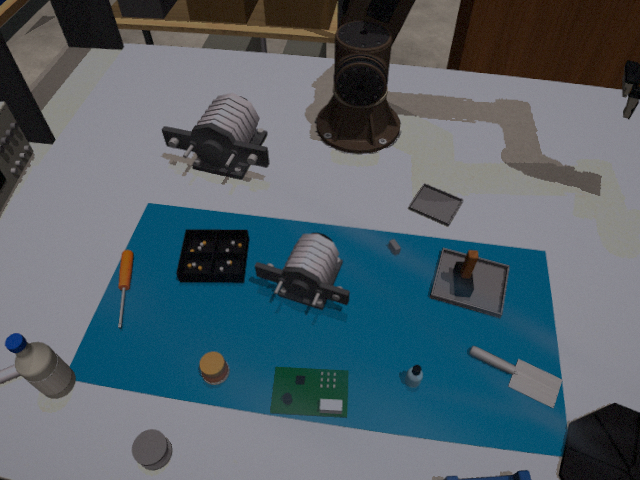

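View pics/top0.png

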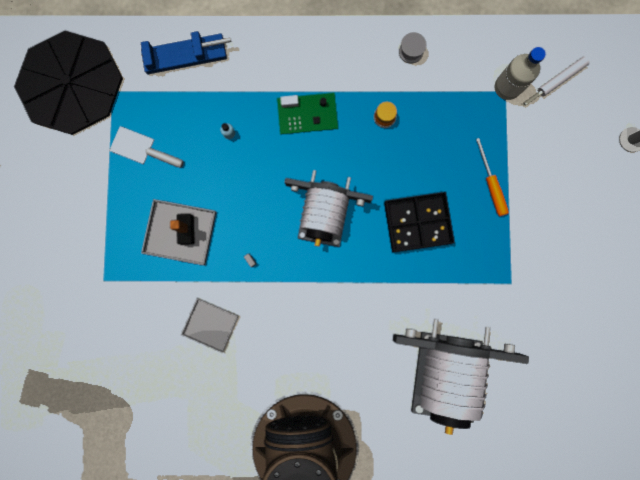

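The scene holds two trays in the top view, (180,232) large on the mat and (211,325) small. It also holds two pumps, (325,210) small and (455,385) large. There is one mallet, at (185,228); the spatula at (145,147) is similar but flat. By the description I choose the large tray and the small pump. Next is a close crop.

```bash
cat > h.py <<'E'
from plant import *
import cv2, numpy as np
from scipy.spatial.transform import Rotation as Ro
def undist(s,u,v):
    x,y=(u-s["cx"])/s["fx"],(v-s["cy"])/s["fy"]; a,b=x,y
    for _ in range(20):
        f=1+s["k1"]*(a*a+b*b); a,b=x/f,y/f
    return np.array([a,b,1.])
def toworld(s,u,v,z,pose=None):
    d=undist(s,u,v)
    if pose is None: R,t=s["R"],s["t"]; o=-R.T@t; w=R.T@d
    else:
        T=pose@np.array(s["tool_from_camera"]); o=T[:3,3]; w=T[:3,:3]@d
    return o+w*(z-o[2])/w[2]
def proj(s,X,pose=None):
    X=np.asarray(X,float)
    if pose is None: c=s["R"]@X+s["t"]
    else:
        T=np.linalg.inv(pose@np.array(s["tool_from_camera"])); c=T[:3,:3]@X+T[:3,3]
    a,b=c[0]/c[2],c[1]/c[2]; f=1+s["k1"]*(a*a+b*b)
    return np.array([s["cx"]+s["fx"]*a*f,s["cy"]+s["fy"]*b*f])
def pose(o=None):
    o=o or get_obs(); T=np.eye(4); T[:3,:3]=Ro.from_euler("xyz",o["orientation"],degrees=True).as_matrix(); T[:3,3]=o["tool_pos"]; return T
E
python3 - <<'E'
from h import *
i=cv2.imread("pics/top0.png")
a=cv2.resize(i[190:275,135:225],None,fx=4.4,fy=4.4,interpolation=cv2.INTER_CUBIC)
b=cv2.resize(i[165:250,280:375],None,fx=4.4,fy=4.4,interpolation=cv2.INTER_CUBIC)
c=np.hstack([a,b]);print(c.shape,a.shape);cv2.imwrite("pics/crop1.png",c[:, :800])
s=snapshot("top")
for n,u,v,z in [("tray",180,232,0.016),("pump",325,210,.107),("mal",185,229,.034),("jar",386,110,.045),("cap",250,260,.022),("vial",226,130,.06)]: print(n,toworld(s,u,v,z))
E
```

```text
(374, 814, 3) (374, 396, 3)
tray [0.48554596 0.29474683 0.016     ]
pump [ 0.52532668 -0.0430773   0.107     ]
mal [0.49059741 0.27843892 0.034     ]
jar [ 0.76969128 -0.18315277  0.045     ]
cap [0.42097549 0.12881254 0.022     ]
vial [0.71653558 0.1847053  0.06      ]
```

View pics/crop1.png

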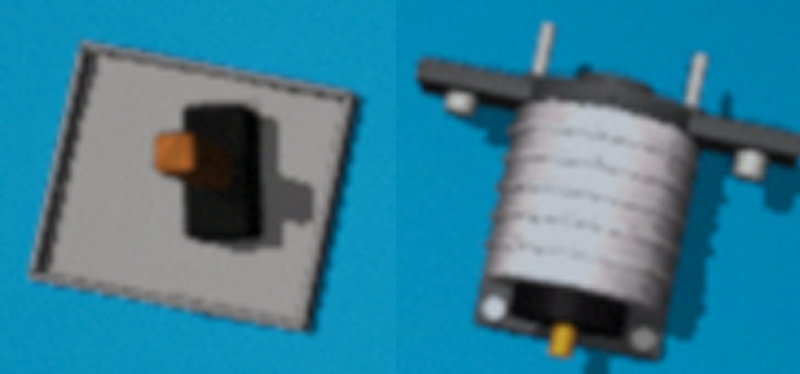

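The crop shows the large tray, yaw about -12°, with the mallet in it: head at crop (222,170), handle top at (173,152). The small pump has its ears at (425,75) and (795,140), with yaw about -11°. I'll move over the tray while turning the tool to yaw -91°.

```bash
H="python3 -m handwheel"; 
$H '[[1,1,0,0,0,0,1],[1,1,0,0,0,0,1],[1,1,0,0,0,0,1],[1,1,0,0,0,0,1],[1,1,0,0,0,0,1]]' >/dev/null
$H '[[1,1,0,0,0,0,1],[1,1,0,0,0,0,1],[1,1,0,0,0,0,1],[1,1,0,0,0,0,1],[1,1,0,0,0,0,1]]' 
$H '[[1,1,0,0,0,0,1],[1,1,0,0,0,0,1],[1,1,0,0,0,0,1],[1,1,-0.7,0,0,0,0],[1,1,-0.7,0,0,0,0]]'
$H '[[1,1,-0.7,0,0,0,0],[1,1,-0.7,0,0,0,0],[1,1,-0.7,0,0,0,0],[1,1,-0.7,0,0,0,0],[1,0,0,0,0,0,0]]'
$H '[[1,0,0,0,0,0,0]]'
python3 - <<'E'
from h import *
T=pose();s=snapshot("wrist");cv2.imwrite("pics/w1.png",s["color"][:,:,::-1]);np.save("w1.npy",T)
print(get_obs()["clock"],get_obs()["tool_pos"],get_obs()["orientation"],{k:v for k,v in s.items() if k!="color"})
E
```

```text
clock: 1.4
tool_pos: [0.3342, 0.5041, 0.4043]
orientation: [180.0, -0.0, -73.1]
force: [0.4, -0.3, -0.5]
opening: 0.0877
gripper_force: 0.0
clock: 2.02
tool_pos: [0.3826, 0.3801, 0.4046]
orientation: [180.0, 0.0, -90.9]
force: [0.1, 0.7, 0.6]
opening: 0.0877
gripper_force: 0.0
clock: 2.65
tool_pos: [0.4515, 0.2785, 0.4045]
orientation: [180.0, -0.0, -91.0]
force: [-0.1, -0.0, 0.6]
opening: 0.0878
gripper_force: 0.0
clock: 2.78
tool_pos: [0.4508, 0.28, 0.4046]
orientation: [180.0, -0.0, -90.9]
force: [0.5, -0.2, -0.5]
opening: 0.088
gripper_force: 0.0
2.825 [0.45063906 0.28025942 0.40458795] [ 1.79991988e+02  3.13749868e-03 -9.08722214e+01] {'fx': 386.7523008246304, 'fy': 386.7523008246304, 'cx': 324.3159500916324, 'cy': 241.14557319127792, 'k1': -0.0031949570901008153, 'tool_from_camera': array([[ 1.84152520e-04, -9.51606680e-01, -3.07318552e-01,
         8.45411075e-02],
       [ 9.99999809e-01, -5.83223466e-06,  6.17282872e-04,
        -2.60762376e-04],
       [-5.89202859e-04, -3.07318607e-01,  9.51606498e-01,
         1.97983982e-02],
       [ 0.00000000e+00,  0.00000000e+00,  0.00000000e+00,
         1.00000000e+00]])}
```

View pics/w1.png

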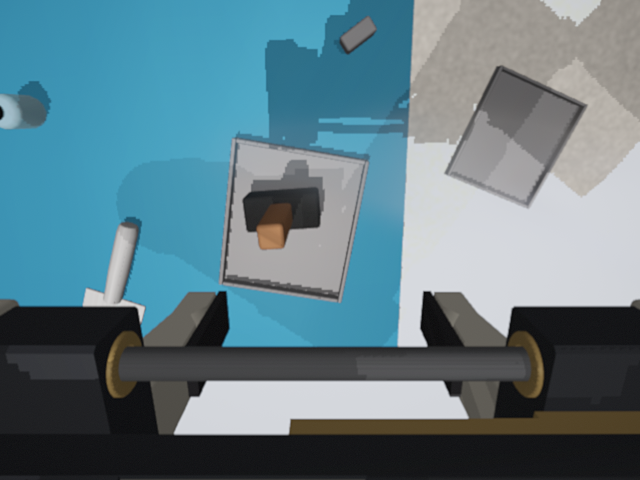

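The wrist view shows the tray with corners (237,137), (367,158), (340,300) and (222,285), and the mallet head at about (282,208). I'll enlarge it to read the handle top and the head edges.

```bash
python3 - <<'E'
import cv2
i=cv2.imread("pics/w1.png");cv2.imwrite("pics/c2.png",cv2.resize(i[175:260,230:335],None,fx=7,fy=7,interpolation=cv2.INTER_CUBIC))
E
```

```text
(no output)
```

View pics/c2.png

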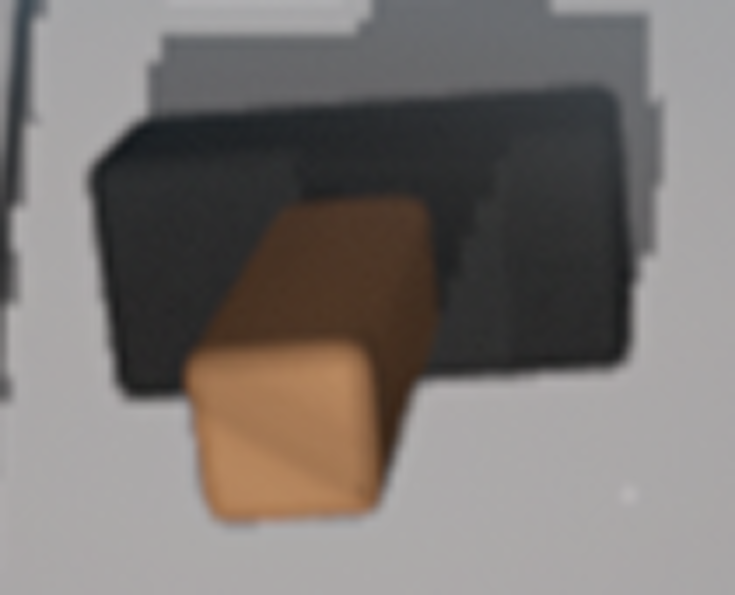

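In the crop, the handle top has corners (187,352), (365,342), (380,512) and (213,521). The head's top face has corners (95,165), (125,395) and (628,362).

```bash
python3 - <<'E'
from h import *
T=np.load("w1.npy");s=snapshot("wrist");t=snapshot("top")
P=lambda L,z:np.array([toworld(s,230+(u+.5)/7-.5,175+(v+.5)/7-.5,z,T) for u,v in L])
h=P([(187,352),(365,342),(380,512),(213,521)],.113);print("handle",h.mean(0),np.linalg.norm(h-np.roll(h,1,0),axis=1))
d=h[0]-h[1]+h[3]-h[2];print("yaw",np.degrees(np.arctan2(d[1],d[0])))
k=P([(125,395),(628,362),(95,165)],.038);print(k,np.linalg.norm(k[0]-k[1]),np.linalg.norm(k[0]-k[2]));d=k[0]-k[1];print("yaw",np.degrees(np.arctan2(d[1],d[0])))
yaw=np.arctan2(d[1],d[0]);x=np.array([np.cos(yaw),np.sin(yaw)]);y=np.array([-x[1],x[0]])
print("centre from head edge",(k[0,:2]+k[1,:2])/2-y*.017)
tr=np.array([toworld(s,u,v,.016,T)[:2] for u,v in[(237,137),(367,158),(340,300),(222,285)]]);print("tray",tr.mean(0),tr,np.linalg.norm(tr-np.roll(tr,1,0),axis=1))
print("top handle",toworld(t,135+174/4.4,190+153/4.4,.113))
# pump: bar top edges & ears from top crop (z=.077)
B=lambda u,v,z:toworld(t,280+(u-396)/4.4,165+v/4.4,z)
print("bar front L",B(420,60,.077),"bar rear L",B(418,88,.077))
print("plate rear corners",B(478,325,.012),B(660,357,.012))
E
```

```text
handle [0.49039337 0.2788449  0.113     ] [0.01868611 0.01859095 0.01869574 0.01779212]
yaw 2.372205802488196
[[0.5228442  0.2962768  0.038     ]
 [0.45563235 0.2927797  0.038     ]
 [0.52435226 0.26510838 0.038     ]] 0.06730277165692802 0.031204884244770845
yaw 2.9784739210553535
centre from head edge [0.49012161 0.27755121]
tray [0.48359366 0.29655116] [[0.53017821 0.21231271]
 [0.40998996 0.23325721]
 [0.43577428 0.37992296]
 [0.5584322  0.36071178]] [0.1510648  0.12199954 0.14891499 0.12415327]
top handle [0.49051694 0.28008709 0.113     ]
bar front L [0.60020664 0.04550908 0.077     ] bar rear L [0.58577833 0.04632713 0.077     ]
plate rear corners [0.47162948 0.01763559 0.012     ] [ 0.45527388 -0.07874247  0.012     ]
```

```bash
H="python3 -m handwheel"; 
$H '[[1,0.07,-0.8,0,0,0,-0.6],[1,0,-0.78,1,0,0,0],[1,0,0,1,0,0,0],[1,0,0,1,0,0,0],[1,0,0,1,0,0,0]]' >/dev/null
$H '[[1,0,0,1,0,0,0],[1,0,0,1,0,0,0],[1,0,0,1,0,0,0],[1,0,0,0.1,0,0,0],[1,0,0,0,0,0,0]]' 
python3 - <<'E'
from h import *
T=pose();s=snapshot("wrist");print(T[:3,3]);cv2.imwrite("pics/w2.png",s["color"][:,:,::-1])
E
```

```text
clock: 4.18
tool_pos: [0.4904, 0.2794, 0.2277]
orientation: [-180.0, -0.0, -87.2]
force: [1.2, -1.0, -0.3]
opening: 0.0872
gripper_force: 0.0
[0.49039325 0.27939117 0.22767302]
```

View pics/w2.png

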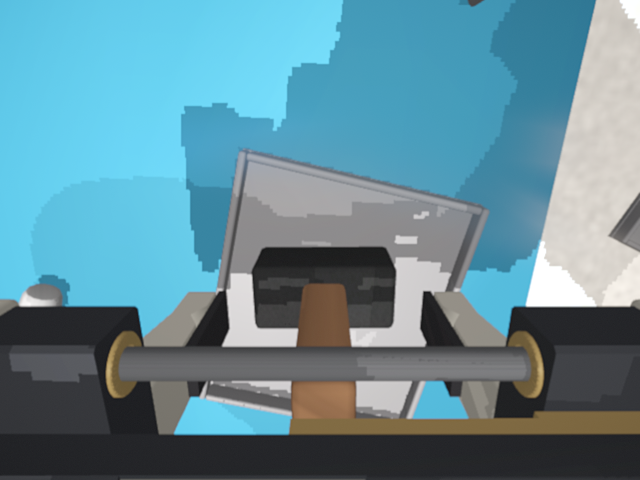

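The handle is centred between the pads (column about 324) and the head sits square below. Next I close, lift and go towards the pump.

```bash
H="python3 -m handwheel"; 
$H '[[-1,0,0,0,0,0,0],[-1,0,0,0,0,0,0],[-1,0,0,0,0,0,0],[-1,0,0,0,0,0,0],[-1,0,0,0,0,0,0]]'
$H '[[-1,0,0,0,0,0,0],[-1,0,0,0,0,0,0],[-1,0,0,0,0,0,0]]'
```

```text
clock: 4.85
tool_pos: [0.4903, 0.2788, 0.2272]
orientation: [-180.0, 0.0, -87.3]
force: [0.3, -0.5, -0.1]
opening: 0.0431
gripper_force: 0.0
clock: 5.22
tool_pos: [0.4903, 0.2788, 0.2271]
orientation: [-180.0, 0.0, -87.3]
force: [-0.6, 0.2, -0.2]
opening: 0.02
gripper_force: 30.0
```

```bash
H="python3 -m handwheel"; 
$H '[[-1,0,0,-0.4,0,0,0],[-1,0,0,-1,0,0,0],[-1,0,0,-1,0,0,0],[-1,0,0,-1,0,0,0.3],[-1,1,0,-1,0,0,0.5]]'
$H '[[-1,1,0,-0.8,0,0,0.5],[-1,1,0,0,0,0,0.5],[-1,1,0,0,0,0,0.5],[-1,0,0,0,0,0,0],[-1,0,0,0,0,0,0]]'
python3 - <<'E'
from h import *
T=pose();s=snapshot("wrist");print(T[:3,3],get_obs()["orientation"]);np.save("w3.npy",T);cv2.imwrite("pics/w3.png",s["color"][:,:,::-1])
E
```

```text
clock: 5.85
tool_pos: [0.4907, 0.2544, 0.3385]
orientation: [-180.0, 0.0, -92.1]
force: [0.3, 0.3, -1.6]
opening: 0.0196
gripper_force: 30.0
clock: 6.48
tool_pos: [0.484, 0.1788, 0.3566]
orientation: [180.0, -0.0, -101.1]
force: [0.3, 0.2, -1.9]
opening: 0.0197
gripper_force: 30.0
[0.48404273 0.17881962 0.35658676] [ 1.79973062e+02 -3.00490476e-02 -1.01084950e+02]
```

View pics/w3.png

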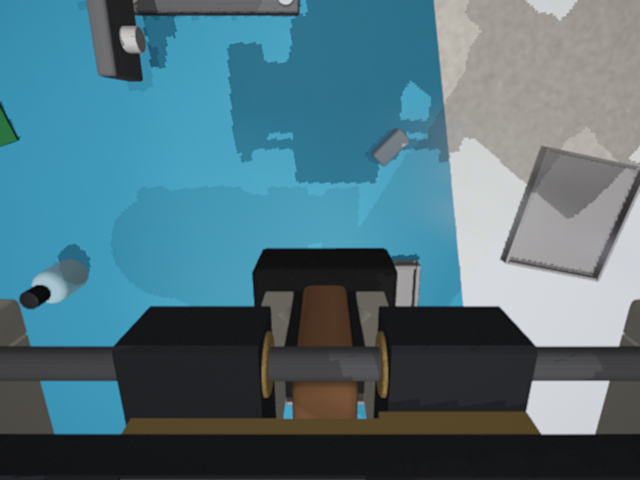

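```bash
H="python3 -m handwheel"; 
$H '[[-1,1,-0.5,0,0,0,0],[-1,1,-0.5,0,0,0,0],[-1,1,-0.5,0,0,0,0],[-1,1,-0.5,0,0,0,0],[-1,0,0,0,0,0,0]]'
$H '[[-1,0,0,0,0,0,0]]'
python3 - <<'E'
from h import *
T=pose();s=snapshot("wrist");print(T[:3,3],get_obs()["orientation"]);np.save("w4.npy",T);cv2.imwrite("pics/w4.png",s["color"][:,:,::-1])
E
```

```text
clock: 7.15
tool_pos: [0.5143, 0.0706, 0.3566]
orientation: [180.0, -0.0, -101.2]
force: [-0.3, 0.1, -1.9]
opening: 0.0202
gripper_force: 30.0
clock: 7.28
tool_pos: [0.5141, 0.0718, 0.3568]
orientation: [180.0, -0.0, -101.1]
force: [-0.3, -0.3, -2.3]
opening: 0.0196
gripper_force: 30.0
[0.51405296 0.07181591 0.35681291] [ 1.79980198e+02 -9.38746064e-03 -1.01052839e+02]
```

View pics/w4.png

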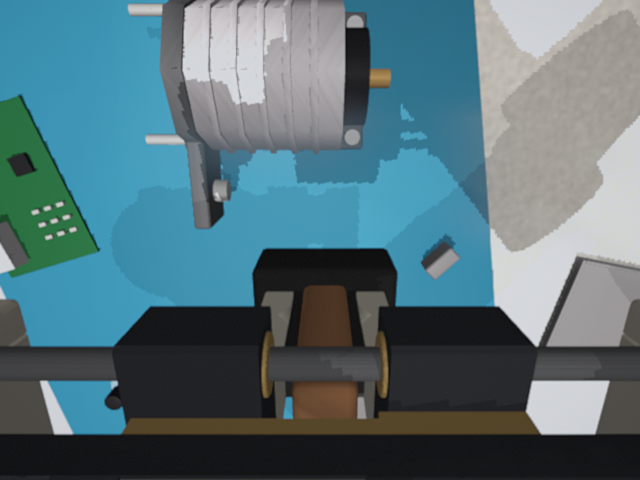

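The wrist view shows the left ear at (205,185), its screw at (222,190), the pump body's fins and the steel base plate corner screws at (355,20) and (352,137). I'll enlarge the ear.

```bash
python3 - <<'E'
import cv2
i=cv2.imread("pics/w4.png");cv2.imwrite("pics/c3.png",cv2.resize(i[100:240,140:380][:,:],None,fx=3.3,fy=3.3,interpolation=cv2.INTER_CUBIC))
E
```

```text
(no output)
```

View pics/c3.png

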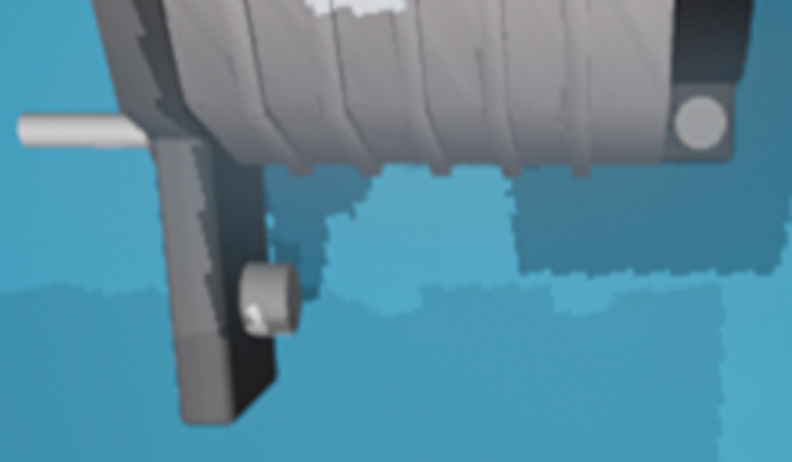

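In the crop, the ear's top-face end corners are (183,423) front and (235,423) rear. The rear bottom corner is (275,378), and the screw's end face is centred at about (287,297). The top front edge runs from (155,145).

```bash
cat > m.py <<'E'
from h import *
T=np.load("w4.npy");s=snapshot("wrist")
P=lambda u,v,z:toworld(s,140+(u+.5)/3.3-.5,100+(v+.5)/3.3-.5,z,T)
print("front end",P(183,423,.077),"rear end",P(235,423,.077),"rear bottom end",P(275,378,.037),"front inner",P(155,145,.077))
print("screw end",P(287,297,.057))
E
python3 m.py; python3 - <<'E'
from h import *
from scipy.optimize import least_squares
T=np.load("w4.npy");s=snapshot("wrist")
g=lambda u,v:(140+(u+.5)/3.3-.5,100+(v+.5)/3.3-.5)
# pump-frame points; pins? screw pts on the plate unknown
obs=[((57,100,77),g(183,423)),((45,100,77),g(235,423)),((45,100,37),g(275,378)),((-45,0,0),None)]
obs=[o for o in obs if o[1]]
lin=[(g(155,145),57)] # front top edge point -> x=57
def w(p,X): c,sn=np.cos(p[2]),np.sin(p[2]); X=np.array(X)/1e3; return np.array([p[0]+c*X[0]-sn*X[1],p[1]+sn*X[0]+c*X[1],X[2]])
def f(p):
    r=[]
    for X,o in obs: r+=list(proj(s,w(p,X),T)-o)
    q=toworld(s,*lin[0][0],.077,T)[:2]-p[:2]; r.append((np.cos(p[2])*q[0]+np.sin(p[2])*q[1]-.057)*1500)
    return r
r=least_squares(f,[.522,-.043,-.2]);print(r.x[:2],np.degrees(r.x[2]),r.fun)
p=r.x
q=P=toworld(s,*g(287,297),.057,T)[:2]-p[:2];c,sn=np.cos(p[2]),np.sin(p[2]);print("screw in pump",c*q[0]+sn*q[1],-sn*q[0]+c*q[1])
t=snapshot("top")
for X in[(57,100,77),(57,-100,77),(45,100,77),(45,-100,77),(-65,50,12),(-65,-50,12)]: print(X,(proj(t,w(p,X))-[280,165])*4.4+[396,0])
E
```

```text
front end [0.6007547  0.04422699 0.077     ] rear end [0.58994703 0.04634618 0.077     ] rear bottom end [0.59141264 0.04616179 0.037     ] front inner [ 0.58946828 -0.01185869  0.077     ]
screw end [0.57761008 0.02507641 0.057     ]
[ 0.52464092 -0.04157544] -12.364252311574322 [-1.48125855 -0.18302077 -0.0374267   0.18335352  1.80366332  0.03914094
 -0.05941168]
screw in pump 0.0374684628889245 0.07644793331952006
(57, 100, 77) [423.2081819   57.05780482]
(57, -100, 77) [809.32423642 142.24512413]
(45, 100, 77) [417.83390449  79.77785141]
(45, -100, 77) [804.28881215 165.21084476]
(-65, 50, 12) [471.31317122 324.53340692]
(-65, -50, 12) [655.71700582 366.09292544]
```

Pump pose is about (0.527, -0.043) with yaw -11.2°, and the left screw sticks out about 8–9 mm. I'll go down behind the left ear.

```bash
cat > f.py <<'E'
# reads one handwheel report; prints pump-frame x,y,z of the mallet and push force; exit 1 above the limit
import sys,re,math
s=sys.stdin.read(); n=lambda k:[float(v) for v in re.search(k+r": \[?([^\]\n]*)",s).group(1).split(",")]
p,F=n("tool_pos"),n("force");c,sn=math.cos(math.radians(-11.2)),math.sin(math.radians(-11.2))
dx,dy=p[0]-.527,p[1]+.0431; f=-(F[0]*c+F[1]*sn)
print(f"t={n('clock')[0]} x={1e3*(c*dx+sn*dy):.1f} y={1e3*(-sn*dx+c*dy):.1f} z={p[2]*1e3:.1f} push={f:.1f} side={-F[0]*sn+F[1]*c:.1f} Fz={F[2]:.1f} op={n('opening')[0]} yaw={n('orientation')[2]}")
sys.exit(f>float(sys.argv[1]))
E
H="python3 -m handwheel"; c(){ python3 f.py $1; }
$H '[[-1,1,-0.5,0,0,0,0],[-1,0.33,-0.5,0.75,0,0,0],[-1,0,0,1,0,0,0],[-1,0,0,1,0,0,0],[-1,0,0,1,0,0,0]]' |c 99
$H '[[-1,0,0,0,0,0,0],[-1,0,0,0,0,0,0]]' |c 99
```

```text
t=8.1 x=-10.1 y=77.0 z=262.8 push=0.3 side=-0.2 Fz=-2.1 op=0.0201 yaw=-101.0
t=8.35 x=-9.7 y=77.1 z=264.3 push=0.6 side=-0.7 Fz=-2.1 op=0.02 yaw=-101.0
```

```bash
H="python3 -m handwheel"; c(){ python3 f.py $1; }
$H '[[-1,0,-0.12,0,0,0,0],[-1,0,-0.08,0,0,0,0]]' |c 3 && $H '[[-1,0,-0.06,0,0,0,0]]' |c 3 && $H '[[-1,0,-0.06,0,0,0,0]]' |c 3 && $H '[[-1,0,-0.06,0,0,0,0]]' |c 3 && $H '[[-1,0,-0.06,0,0,0,0]]' |c 3 && $H '[[-1,0,-0.06,0,0,0,0]]' |c 3 && $H '[[-1,0,-0.06,0,0,0,0]]' |c 3 && $H '[[-1,0,-0.06,0,0,0,0]]' |c 3 && $H '[[-1,0,-0.06,0,0,0,0]]' |c 3
```

```text
t=8.6 x=-4.6 y=76.8 z=264.3 push=-1.0 side=-0.0 Fz=-1.8 op=0.0202 yaw=-101.1
t=8.72 x=-3.2 y=76.6 z=263.9 push=-0.1 side=-0.3 Fz=-2.1 op=0.02 yaw=-101.1
t=8.85 x=-1.9 y=76.6 z=263.6 push=0.1 side=-0.2 Fz=-1.5 op=0.02 yaw=-101.1
t=8.98 x=-0.4 y=76.6 z=263.4 push=1.0 side=-0.3 Fz=-2.1 op=0.0201 yaw=-101.1
t=9.1 x=0.3 y=76.4 z=263.1 push=7.4 side=1.3 Fz=2.1 op=0.0201 yaw=-101.1
```

```bash
H="python3 -m handwheel"; c(){ python3 f.py $1; }
$H '[[-1,0,-0.04,0,0,0,0]]' |c 12 && $H '[[-1,0,-0.04,0,0,0,0]]' |c 12 && $H '[[-1,0,-0.04,0,0,0,0]]' |c 12 && $H '[[-1,0,-0.04,0,0,0,0]]' |c 12 && $H '[[-1,0,-0.04,0,0,0,0]]' |c 12 && $H '[[-1,0,-0.04,0,0,0,0]]' |c 12 && $H '[[-1,0,-0.04,0,0,0,0]]' |c 12 && $H '[[-1,0,-0.04,0,0,0,0]]' |c 12
```

```text
t=9.22 x=0.7 y=76.3 z=262.8 push=8.6 side=1.6 Fz=1.7 op=0.0195 yaw=-101.1
t=9.35 x=1.5 y=76.3 z=262.7 push=8.7 side=2.4 Fz=2.7 op=0.0196 yaw=-101.1
t=9.48 x=2.4 y=76.3 z=262.7 push=9.0 side=3.4 Fz=2.3 op=0.02 yaw=-101.1
t=9.6 x=3.3 y=76.4 z=262.7 push=9.4 side=3.8 Fz=3.2 op=0.0199 yaw=-101.1
t=9.72 x=4.1 y=76.4 z=262.7 push=11.0 side=4.4 Fz=5.0 op=0.02 yaw=-101.1
t=9.85 x=4.9 y=76.4 z=262.6 push=14.1 side=4.2 Fz=3.1 op=0.0199 yaw=-101.1
```

The left side jammed after about 4 mm at the ear. The contact is soft, about 3–4 N/mm. Now the right side.

```bash
H="python3 -m handwheel"; c(){ python3 f.py $1; }
$H '[[-1,0,0.75,0,0,0,0],[-1,0,0,-1,0,0,0],[-1,0,0,-1,0,0,0],[-1,0,0,-1,0,0,0],[-1,1,0,-0.3,0,0,0]]' |c 99
$H '[[-1,1,0,0,0,0,0],[-1,1,0,0,0,0,0],[-1,1,0,0,0,0,0],[-1,1,0,0,0,0,0],[-1,1,0,0,0,0,0]]' |c 99
$H '[[-1,0.1,0,0.3,0,0,0],[-1,0,0,1,0,0,0],[-1,0,0,1,0,0,0],[-1,0,0,1,0,0,0],[-1,0,0,0,0,0,0]]' |c 99
$H '[[-1,0,0,0,0,0,0]]' |c 99
```

```text
t=10.48 x=-11.0 y=52.5 z=347.8 push=-0.3 side=-0.3 Fz=-2.2 op=0.0199 yaw=-101.0
t=11.1 x=-11.4 y=-74.2 z=346.0 push=-0.0 side=-0.2 Fz=-2.1 op=0.0202 yaw=-101.1
t=11.72 x=-12.1 y=-75.7 z=261.6 push=0.1 side=-0.4 Fz=-1.8 op=0.0198 yaw=-101.1
t=11.85 x=-10.9 y=-75.6 z=264.1 push=-0.6 side=0.8 Fz=-1.6 op=0.0202 yaw=-101.0
```

```bash
H="python3 -m handwheel"; c(){ python3 f.py $1; }
$H '[[-1,0,-0.06,0,0,0,0]]' |c 3 && $H '[[-1,0,-0.06,0,0,0,0]]' |c 3 && $H '[[-1,0,-0.06,0,0,0,0]]' |c 3 && $H '[[-1,0,-0.06,0,0,0,0]]' |c 3 && $H '[[-1,0,-0.06,0,0,0,0]]' |c 3 && $H '[[-1,0,-0.06,0,0,0,0]]' |c 3 && $H '[[-1,0,-0.06,0,0,0,0]]' |c 3 && $H '[[-1,0,-0.06,0,0,0,0]]' |c 3 && $H '[[-1,0,-0.06,0,0,0,0]]' |c 3 && $H '[[-1,0,-0.06,0,0,0,0]]' |c 3 && $H '[[-1,0,-0.06,0,0,0,0]]' |c 3 && $H '[[-1,0,-0.06,0,0,0,0]]' |c 3
```

```text
t=11.98 x=-9.5 y=-75.6 z=264.5 push=-0.9 side=0.5 Fz=-2.7 op=0.0197 yaw=-101.1
t=12.1 x=-8.1 y=-75.8 z=264.3 push=-0.6 side=0.2 Fz=-2.1 op=0.0199 yaw=-101.1
t=12.22 x=-6.7 y=-75.8 z=263.9 push=-0.4 side=-0.0 Fz=-0.9 op=0.0196 yaw=-101.1
t=12.35 x=-5.4 y=-75.9 z=263.6 push=1.9 side=-0.2 Fz=-0.1 op=0.0199 yaw=-101.1
t=12.48 x=-4.7 y=-76.1 z=263.1 push=5.1 side=1.9 Fz=0.5 op=0.0204 yaw=-101.1
```

```bash
H="python3 -m handwheel"; c(){ python3 f.py $1; }
$H '[[-1,0,-0.04,0,0,0,0]]' |c 11.5 && $H '[[-1,0,-0.04,0,0,0,0]]' |c 11.5 && $H '[[-1,0,-0.04,0,0,0,0]]' |c 11.5 && $H '[[-1,0,-0.04,0,0,0,0]]' |c 11.5 && $H '[[-1,0,-0.04,0,0,0,0]]' |c 11.5 && $H '[[-1,0,-0.04,0,0,0,0]]' |c 11.5 && $H '[[-1,0,-0.04,0,0,0,0]]' |c 11.5 && $H '[[-1,0,-0.04,0,0,0,0]]' |c 11.5 && $H '[[-1,0,-0.04,0,0,0,0]]' |c 11.5 && $H '[[-1,0,-0.04,0,0,0,0]]' |c 11.5 && $H '[[-1,0,-0.04,0,0,0,0]]' |c 11.5 && $H '[[-1,0,-0.04,0,0,0,0]]' |c 11.5 && $H '[[-1,0,-0.04,0,0,0,0]]' |c 11.5
```

```text
t=12.6 x=-3.9 y=-76.1 z=262.9 push=4.9 side=0.7 Fz=0.8 op=0.0198 yaw=-101.1
t=12.72 x=-3.3 y=-76.2 z=262.7 push=8.2 side=0.8 Fz=1.8 op=0.0197 yaw=-101.1
t=12.85 x=-2.5 y=-76.2 z=262.6 push=7.1 side=0.9 Fz=2.6 op=0.0199 yaw=-101.1
t=12.98 x=-1.7 y=-76.4 z=262.6 push=7.8 side=0.6 Fz=1.6 op=0.0198 yaw=-101.1
t=13.1 x=-0.8 y=-76.4 z=262.5 push=8.3 side=-0.7 Fz=1.9 op=0.02 yaw=-101.1
t=13.22 x=0.2 y=-76.5 z=262.5 push=7.5 side=-1.3 Fz=1.8 op=0.0201 yaw=-101.1
t=13.35 x=1.1 y=-76.5 z=262.5 push=8.8 side=0.2 Fz=1.6 op=0.0197 yaw=-101.1
t=13.48 x=2.0 y=-76.6 z=262.5 push=8.3 side=-1.5 Fz=2.5 op=0.0199 yaw=-101.1
t=13.6 x=2.9 y=-76.7 z=262.4 push=10.4 side=-1.1 Fz=3.7 op=0.0199 yaw=-101.1
t=13.72 x=3.6 y=-76.7 z=262.4 push=11.5 side=-0.0 Fz=6.8 op=0.0195 yaw=-101.1
```

The right side moved about 7.5 mm at its ear, then jammed. Back to the left.

```bash
H="python3 -m handwheel"; c(){ python3 f.py $1; }
$H '[[-1,0,0.5,0,0,0,0],[-1,0,0,-1,0,0,0],[-1,0,0,-1,0,0,0],[-1,0,0,-1,0,0,0],[-1,-1,0,-0.3,0,0,0]]' |c 99
$H '[[-1,-1,0,0,0,0,0],[-1,-1,0,0,0,0,0],[-1,-1,0,0,0,0,0],[-1,-1,0,0,0,0,0],[-1,-1,0,0,0,0,0]]' |c 99
$H '[[-1,-0.1,0,0.3,0,0,0],[-1,0,0,1,0,0,0],[-1,0,0,1,0,0,0],[-1,0,0,1,0,0,0],[-1,0,0,0,0,0,0]]' |c 99
$H '[[-1,0,0,0,0,0,0]]' |c 4 && $H '[[-1,0,-0.08,0,0,0,0]]' |c 4 && $H '[[-1,0,-0.06,0,0,0,0]]' |c 4 && $H '[[-1,0,-0.06,0,0,0,0]]' |c 4 && $H '[[-1,0,-0.06,0,0,0,0]]' |c 4 && $H '[[-1,0,-0.06,0,0,0,0]]' |c 4 && $H '[[-1,0,-0.06,0,0,0,0]]' |c 4 && $H '[[-1,0,-0.06,0,0,0,0]]' |c 4
```

```text
t=14.35 x=-6.2 y=-51.3 z=348.0 push=0.1 side=1.3 Fz=-2.0 op=0.0198 yaw=-101.2
t=14.98 x=-6.8 y=75.1 z=346.2 push=0.5 side=-0.1 Fz=-2.1 op=0.0197 yaw=-101.1
t=15.6 x=-7.5 y=75.7 z=261.6 push=1.1 side=1.0 Fz=-1.5 op=0.0196 yaw=-101.1
t=15.72 x=-6.4 y=76.5 z=264.2 push=0.6 side=0.8 Fz=-1.3 op=0.0197 yaw=-101.1
t=15.85 x=-4.4 y=76.7 z=264.6 push=0.5 side=0.3 Fz=-1.1 op=0.0198 yaw=-101.1
t=15.98 x=-2.9 y=76.7 z=264.3 push=0.6 side=0.2 Fz=-2.2 op=0.02 yaw=-101.1
t=16.1 x=-1.5 y=76.7 z=263.8 push=0.1 side=-0.8 Fz=-2.2 op=0.0196 yaw=-101.1
t=16.23 x=-0.1 y=76.6 z=263.6 push=0.5 side=-0.3 Fz=-1.7 op=0.02 yaw=-101.1
t=16.35 x=1.3 y=76.6 z=263.4 push=1.4 side=1.2 Fz=-0.6 op=0.0198 yaw=-101.1
t=16.48 x=2.1 y=76.5 z=263.1 push=6.3 side=1.5 Fz=0.6 op=0.02 yaw=-101.1
```

Contact came at x≈1.5 as predicted. Left tap:

```bash
H="python3 -m handwheel"; c(){ python3 f.py $1; }
$H '[[-1,0,-0.04,0,0,0,0]]' |c 11.5 && $H '[[-1,0,-0.04,0,0,0,0]]' |c 11.5 && $H '[[-1,0,-0.04,0,0,0,0]]' |c 11.5 && $H '[[-1,0,-0.04,0,0,0,0]]' |c 11.5 && $H '[[-1,0,-0.04,0,0,0,0]]' |c 11.5 && $H '[[-1,0,-0.04,0,0,0,0]]' |c 11.5 && $H '[[-1,0,-0.04,0,0,0,0]]' |c 11.5 && $H '[[-1,0,-0.04,0,0,0,0]]' |c 11.5 && $H '[[-1,0,-0.04,0,0,0,0]]' |c 11.5 && $H '[[-1,0,-0.04,0,0,0,0]]' |c 11.5 && $H '[[-1,0,-0.04,0,0,0,0]]' |c 11.5 && $H '[[-1,0,-0.04,0,0,0,0]]' |c 11.5 && $H '[[-1,0,-0.04,0,0,0,0]]' |c 11.5
```

```text
t=16.6 x=2.7 y=76.4 z=262.9 push=7.2 side=1.7 Fz=2.0 op=0.02 yaw=-101.1
t=16.73 x=3.4 y=76.4 z=262.8 push=8.6 side=3.0 Fz=2.0 op=0.0198 yaw=-101.1
t=16.85 x=4.3 y=76.4 z=262.8 push=8.4 side=2.2 Fz=2.1 op=0.02 yaw=-101.1
t=16.98 x=5.3 y=76.5 z=262.8 push=8.8 side=3.7 Fz=2.8 op=0.0196 yaw=-101.1
t=17.1 x=6.3 y=76.5 z=262.8 push=9.1 side=3.4 Fz=2.1 op=0.02 yaw=-101.1
t=17.23 x=7.3 y=76.6 z=262.8 push=8.9 side=3.3 Fz=2.0 op=0.0202 yaw=-101.1
t=17.35 x=8.3 y=76.7 z=262.8 push=10.3 side=4.6 Fz=2.9 op=0.0202 yaw=-101.1
t=17.48 x=9.0 y=76.6 z=262.7 push=12.0 side=4.4 Fz=4.9 op=0.0197 yaw=-101.1
```

```bash
H="python3 -m handwheel"; c(){ python3 f.py $1; }
$H '[[-1,0,0.6,0,0,0,0],[-1,0,0,-1,0,0,0],[-1,0,0,-1,0,0,0],[-1,0,0,-1,0,0,0],[-1,1,0,-0.3,0,0,0]]' |c 99
$H '[[-1,1,0,0,0,0,0],[-1,1,0,0,0,0,0],[-1,1,0,0,0,0,0],[-1,1,0,0,0,0,0],[-1,1,0,0,0,0,0]]' |c 99
$H '[[-1,0.1,0,0.3,0,0,0],[-1,0,0,1,0,0,0],[-1,0,0,1,0,0,0],[-1,0,0,1,0,0,0],[-1,0,0,0,0,0,0]]' |c 99
$H '[[-1,0,0,0,0,0,0]]' |c 4 && $H '[[-1,0,-0.06,0,0,0,0]]' |c 4 && $H '[[-1,0,-0.06,0,0,0,0]]' |c 4 && $H '[[-1,0,-0.06,0,0,0,0]]' |c 4 && $H '[[-1,0,-0.06,0,0,0,0]]' |c 4 && $H '[[-1,0,-0.06,0,0,0,0]]' |c 4 && $H '[[-1,0,-0.06,0,0,0,0]]' |c 4 && $H '[[-1,0,-0.06,0,0,0,0]]' |c 4
```

```text
t=18.1 x=-4.0 y=52.3 z=347.8 push=-0.7 side=1.1 Fz=-2.1 op=0.0198 yaw=-101.0
t=18.73 x=-4.5 y=-74.3 z=346.0 push=-0.4 side=-0.3 Fz=-2.2 op=0.0198 yaw=-101.1
t=19.35 x=-4.9 y=-75.7 z=261.6 push=-0.2 side=0.1 Fz=-1.7 op=0.02 yaw=-101.1
t=19.48 x=-3.6 y=-75.5 z=264.1 push=-0.5 side=0.3 Fz=-1.6 op=0.0199 yaw=-101.0
t=19.6 x=-2.0 y=-75.6 z=264.5 push=0.4 side=0.0 Fz=-1.2 op=0.0197 yaw=-101.1
t=19.73 x=-0.6 y=-75.8 z=264.3 push=1.2 side=1.3 Fz=-1.2 op=0.0201 yaw=-101.1
t=19.85 x=0.1 y=-76.0 z=263.6 push=4.8 side=1.1 Fz=0.6 op=0.0201 yaw=-101.1
```

```bash
H="python3 -m handwheel"; c(){ python3 f.py $1; }
$H '[[-1,0,-0.04,0,0,0,0]]' |c 11.2 && $H '[[-1,0,-0.04,0,0,0,0]]' |c 11.2 && $H '[[-1,0,-0.04,0,0,0,0]]' |c 11.2 && $H '[[-1,0,-0.04,0,0,0,0]]' |c 11.2 && $H '[[-1,0,-0.04,0,0,0,0]]' |c 11.2 && $H '[[-1,0,-0.04,0,0,0,0]]' |c 11.2 && $H '[[-1,0,-0.04,0,0,0,0]]' |c 11.2 && $H '[[-1,0,-0.04,0,0,0,0]]' |c 11.2 && $H '[[-1,0,-0.04,0,0,0,0]]' |c 11.2 && $H '[[-1,0,-0.04,0,0,0,0]]' |c 11.2 && $H '[[-1,0,-0.04,0,0,0,0]]' |c 11.2 && $H '[[-1,0,-0.04,0,0,0,0]]' |c 11.2 && $H '[[-1,0,-0.04,0,0,0,0]]' |c 11.2
```

```text
t=19.98 x=0.6 y=-76.1 z=263.1 push=6.8 side=0.9 Fz=0.6 op=0.0197 yaw=-101.1
t=20.1 x=1.2 y=-76.2 z=262.9 push=7.2 side=0.4 Fz=1.6 op=0.0197 yaw=-101.1
t=20.23 x=2.0 y=-76.3 z=262.7 push=7.6 side=0.5 Fz=1.3 op=0.02 yaw=-101.1
t=20.35 x=2.8 y=-76.3 z=262.6 push=8.0 side=0.3 Fz=1.6 op=0.0201 yaw=-101.1
t=20.48 x=3.7 y=-76.4 z=262.6 push=8.1 side=0.8 Fz=1.9 op=0.0198 yaw=-101.1
t=20.6 x=4.7 y=-76.6 z=262.6 push=8.3 side=-0.4 Fz=2.0 op=0.0198 yaw=-101.1
t=20.72 x=5.6 y=-76.6 z=262.6 push=8.7 side=-1.1 Fz=2.1 op=0.0201 yaw=-101.1
t=20.85 x=6.5 y=-76.6 z=262.6 push=8.1 side=-1.3 Fz=2.3 op=0.0202 yaw=-101.1
t=20.98 x=7.3 y=-76.7 z=262.6 push=10.0 side=-0.3 Fz=4.2 op=0.0197 yaw=-101.1
t=21.1 x=8.1 y=-76.7 z=262.5 push=12.3 side=-0.2 Fz=5.2 op=0.0201 yaw=-101.1
```

```bash
H="python3 -m handwheel"; c(){ python3 f.py $1; }
$H '[[-1,0,0.5,0,0,0,0],[-1,0,0,-1,0,0,0],[-1,0,0,-1,0,0,0],[-1,0,0,-1,0,0,0],[-1,-1,0,-0.3,0,0,0]]' |c 99
$H '[[-1,-1,0,0,0,0,0],[-1,-1,0,0,0,0,0],[-1,-1,0,0,0,0,0],[-1,-1,0,0,0,0,0],[-1,-1,0,0,0,0,0]]' |c 99
$H '[[-1,-0.1,0,0.3,0,0,0],[-1,0,0,1,0,0,0],[-1,0,0,1,0,0,0],[-1,0,0,1,0,0,0],[-1,0,0,0,0,0,0]]' |c 99
$H '[[-1,0,0,0,0,0,0]]' |c 4 && $H '[[-1,0,-0.08,0,0,0,0]]' |c 4 && $H '[[-1,0,-0.06,0,0,0,0]]' |c 4 && $H '[[-1,0,-0.06,0,0,0,0]]' |c 4 && $H '[[-1,0,-0.06,0,0,0,0]]' |c 4 && $H '[[-1,0,-0.06,0,0,0,0]]' |c 4 && $H '[[-1,0,-0.06,0,0,0,0]]' |c 4 && $H '[[-1,0,-0.06,0,0,0,0]]' |c 4
```

```text
t=21.72 x=-1.7 y=-51.2 z=348.0 push=-0.0 side=0.3 Fz=-1.8 op=0.0202 yaw=-101.2
t=22.35 x=-2.3 y=75.1 z=346.3 push=-0.3 side=-0.9 Fz=-1.0 op=0.0201 yaw=-101.1
t=22.98 x=-3.1 y=75.7 z=261.7 push=0.3 side=-0.2 Fz=-1.3 op=0.0198 yaw=-101.1
t=23.1 x=-1.9 y=76.5 z=264.2 push=-0.0 side=-0.6 Fz=-0.9 op=0.0195 yaw=-101.1
t=23.22 x=0.1 y=76.7 z=264.6 push=-0.5 side=0.3 Fz=-1.1 op=0.0196 yaw=-101.1
t=23.35 x=1.6 y=76.7 z=264.3 push=-0.0 side=-0.1 Fz=-2.0 op=0.0199 yaw=-101.1
t=23.48 x=3.0 y=76.6 z=263.9 push=0.2 side=-0.9 Fz=-1.7 op=0.0198 yaw=-101.1
t=23.6 x=4.4 y=76.6 z=263.5 push=-0.0 side=-0.6 Fz=-1.5 op=0.02 yaw=-101.1
t=23.72 x=5.8 y=76.7 z=263.4 push=-0.1 side=0.4 Fz=-1.6 op=0.0202 yaw=-101.1
t=23.85 x=6.6 y=76.4 z=263.1 push=5.8 side=2.0 Fz=0.9 op=0.0197 yaw=-101.1
```

```bash
H="python3 -m handwheel"; c(){ python3 f.py $1; }
$H '[[-1,0,-0.04,0,0,0,0]]' |c 11.2 && $H '[[-1,0,-0.04,0,0,0,0]]' |c 11.2 && $H '[[-1,0,-0.04,0,0,0,0]]' |c 11.2 && $H '[[-1,0,-0.04,0,0,0,0]]' |c 11.2 && $H '[[-1,0,-0.04,0,0,0,0]]' |c 11.2 && $H '[[-1,0,-0.04,0,0,0,0]]' |c 11.2 && $H '[[-1,0,-0.04,0,0,0,0]]' |c 11.2 && $H '[[-1,0,-0.04,0,0,0,0]]' |c 11.2 && $H '[[-1,0,-0.04,0,0,0,0]]' |c 11.2 && $H '[[-1,0,-0.04,0,0,0,0]]' |c 11.2 && $H '[[-1,0,-0.04,0,0,0,0]]' |c 11.2 && $H '[[-1,0,-0.04,0,0,0,0]]' |c 11.2
```

```text
t=23.98 x=7.3 y=76.4 z=262.9 push=7.0 side=2.5 Fz=1.4 op=0.0198 yaw=-101.1
t=24.1 x=8.0 y=76.4 z=262.8 push=8.6 side=2.4 Fz=3.1 op=0.0197 yaw=-101.1
t=24.22 x=8.8 y=76.5 z=262.8 push=8.6 side=3.5 Fz=2.6 op=0.0197 yaw=-101.1
t=24.35 x=9.7 y=76.4 z=262.8 push=8.8 side=2.9 Fz=2.3 op=0.0197 yaw=-101.1
t=24.48 x=10.7 y=76.5 z=262.8 push=9.6 side=3.2 Fz=2.0 op=0.0202 yaw=-101.1
t=24.6 x=11.8 y=76.5 z=262.8 push=8.3 side=2.5 Fz=2.0 op=0.0201 yaw=-101.1
t=24.72 x=12.8 y=76.6 z=262.8 push=9.4 side=3.8 Fz=2.0 op=0.0202 yaw=-101.1
t=24.85 x=13.5 y=76.7 z=262.7 push=11.3 side=4.8 Fz=4.2 op=0.02 yaw=-101.1
```

```bash
H="python3 -m handwheel"; c(){ python3 f.py $1; }
$H '[[-1,0,0.6,0,0,0,0],[-1,0,0,-1,0,0,0],[-1,0,0,-1,0,0,0],[-1,0,0,-1,0,0,0],[-1,1,0,-0.3,0,0,0]]' |c 99
$H '[[-1,1,0,0,0,0,0],[-1,1,0,0,0,0,0],[-1,1,0,0,0,0,0],[-1,1,0,0,0,0,0],[-1,1,0,0,0,0,0]]' |c 99
$H '[[-1,0.1,0,0.3,0,0,0],[-1,0,0,1,0,0,0],[-1,0,0,1,0,0,0],[-1,0,0,1,0,0,0],[-1,0,0,0,0,0,0]]' |c 99
$H '[[-1,0,0,0,0,0,0]]' |c 4 && $H '[[-1,0,-0.06,0,0,0,0]]' |c 4 && $H '[[-1,0,-0.06,0,0,0,0]]' |c 4 && $H '[[-1,0,-0.06,0,0,0,0]]' |c 4 && $H '[[-1,0,-0.06,0,0,0,0]]' |c 4 && $H '[[-1,0,-0.06,0,0,0,0]]' |c 4 && $H '[[-1,0,-0.06,0,0,0,0]]' |c 4 && $H '[[-1,0,-0.06,0,0,0,0]]' |c 4
```

```text
t=25.48 x=0.4 y=52.4 z=347.8 push=0.5 side=-0.7 Fz=-1.7 op=0.0202 yaw=-101.0
t=26.1 x=0.0 y=-74.2 z=346.0 push=-0.2 side=-0.1 Fz=-1.6 op=0.0198 yaw=-101.1
t=26.72 x=-0.4 y=-75.6 z=261.6 push=0.6 side=1.0 Fz=-1.4 op=0.0198 yaw=-101.1
t=26.85 x=0.9 y=-75.5 z=264.1 push=0.1 side=0.5 Fz=-0.8 op=0.0199 yaw=-101.0
t=26.98 x=2.4 y=-75.7 z=264.6 push=0.3 side=-0.4 Fz=-1.5 op=0.0196 yaw=-101.1
t=27.1 x=3.9 y=-75.8 z=264.3 push=-0.4 side=-0.1 Fz=-1.8 op=0.0199 yaw=-101.1
t=27.22 x=4.6 y=-75.9 z=263.6 push=4.1 side=0.8 Fz=0.3 op=0.0198 yaw=-101.1
```

```bash
H="python3 -m handwheel"; c(){ python3 f.py $1; }
$H '[[-1,0,-0.04,0,0,0,0]]' |c 11.2 && $H '[[-1,0,-0.04,0,0,0,0]]' |c 11.2 && $H '[[-1,0,-0.04,0,0,0,0]]' |c 11.2 && $H '[[-1,0,-0.04,0,0,0,0]]' |c 11.2 && $H '[[-1,0,-0.04,0,0,0,0]]' |c 11.2 && $H '[[-1,0,-0.04,0,0,0,0]]' |c 11.2 && $H '[[-1,0,-0.04,0,0,0,0]]' |c 11.2 && $H '[[-1,0,-0.04,0,0,0,0]]' |c 11.2 && $H '[[-1,0,-0.04,0,0,0,0]]' |c 11.2 && $H '[[-1,0,-0.04,0,0,0,0]]' |c 11.2 && $H '[[-1,0,-0.04,0,0,0,0]]' |c 11.2
```

```text
t=27.35 x=5.1 y=-76.1 z=263.1 push=6.1 side=0.6 Fz=0.4 op=0.0199 yaw=-101.1
t=27.48 x=5.7 y=-76.2 z=262.8 push=7.7 side=1.5 Fz=2.2 op=0.02 yaw=-101.1
t=27.6 x=6.4 y=-76.3 z=262.7 push=8.3 side=0.9 Fz=1.8 op=0.02 yaw=-101.1
t=27.72 x=7.4 y=-76.3 z=262.6 push=8.7 side=0.9 Fz=2.1 op=0.0202 yaw=-101.1
t=27.85 x=8.2 y=-76.5 z=262.6 push=7.4 side=0.3 Fz=1.9 op=0.0198 yaw=-101.1
t=27.98 x=9.1 y=-76.5 z=262.6 push=8.2 side=-0.7 Fz=1.8 op=0.0197 yaw=-101.1
t=28.1 x=10.1 y=-76.5 z=262.6 push=8.4 side=-1.7 Fz=1.8 op=0.02 yaw=-101.1
t=28.22 x=11.1 y=-76.6 z=262.6 push=9.6 side=-1.2 Fz=2.8 op=0.0199 yaw=-101.1
t=28.35 x=11.9 y=-76.6 z=262.5 push=11.2 side=0.6 Fz=3.8 op=0.0199 yaw=-101.1
```

Estimated gaps are about 10.8 mm left and 13 mm right. Now I bring the mallet back over the tray.

```bash
H="python3 -m handwheel"; c(){ python3 f.py $1; }
$H '[[-1,0,0.5,0,0,0,0],[-1,0,0,-1,0,0,0],[-1,0,0,-1,0,0,0],[-1,0,0,-1,0,0,0],[-1,-1,0,-0.3,0,0,0]]' |c 99
$H '[[-1,-1,0,-0.2,0,0,0],[-1,-1,0,0,0,0,0],[-1,-1,0,0,0,0,0],[-1,-1,0,0,0,0,0],[-1,-1,0,0,0,0,0]]' |c 99
$H '[[-1,-1,0.4,0,0,0,0],[-1,-1,0.4,0,0,0,0],[-1,-1,0.4,0,0,0,0],[-1,-1,0.4,0,0,0,0],[-1,-1,0.4,0,0,0,0]]' |c 99
$H '[[-1,-1,0.5,0,0,0,0],[-1,-1,0.5,0,0,0,0],[-1,-1,0.5,0,0,0,0],[-1,-1,0.5,0,0,0,0],[-1,-0.4,0,0,0,0,-0.8]]' |c 99
$H '[[-1,0,0,0,0,0,-0.8],[-1,0,0,0,0,0,-0.7],[-1,0,0,0,0,0,0],[-1,0,0,0,0,0,0]]'
python3 - <<'E'
from h import *
T=pose();D=T[:3,:3].T@(np.array([.4903,.2788,.2271])-T[:3,3]);print("units to go",D/.025,"turn units",(get_obs()["orientation"][2]+87.3)/6)
s=snapshot("wrist");cv2.imwrite("pics/w5.png",s["color"][:,:,::-1])
E
```

```text
t=28.98 x=1.8 y=-51.2 z=348.0 push=-0.1 side=0.2 Fz=-1.6 op=0.0198 yaw=-101.2
t=29.6 x=1.0 y=75.0 z=351.3 push=1.1 side=0.3 Fz=-1.7 op=0.0196 yaw=-101.1
t=30.22 x=-49.6 y=199.9 z=351.3 push=-0.0 side=0.3 Fz=-1.6 op=0.0199 yaw=-101.1
t=30.85 x=-100.1 y=310.2 z=351.2 push=-1.1 side=0.3 Fz=-2.2 op=0.0199 yaw=-96.1
clock: 31.35
tool_pos: [0.4896, 0.2792, 0.3511]
orientation: [-180.0, 0.0, -87.4]
force: [-1.2, 0.1, -2.7]
opening: 0.0198
gripper_force: 30.0
units to go [ 0.02068968 -0.02581833  4.96029754] turn units -0.011222053639438437
```

View pics/w5.png

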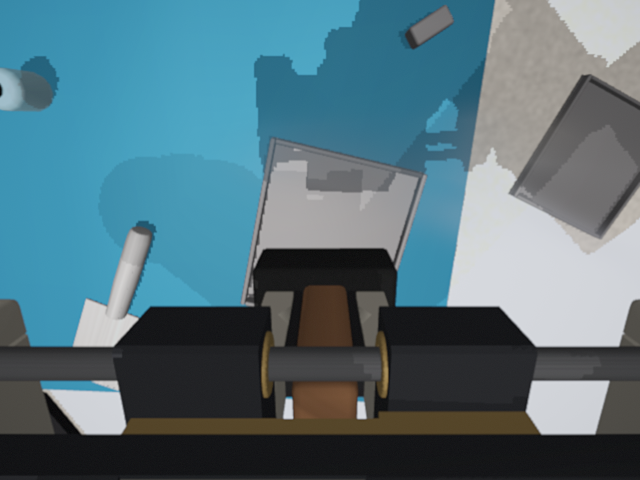

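The mallet sits unchanged in the hand: head at (325,275), the same as after the grasp. The tray is below. I lower fast and finish slowly.

```bash
H="python3 -m handwheel"
$H '[[-1,0.02,-0.03,1,0,0,0],[-1,0,0,1,0,0,0],[-1,0,0,1,0,0,0],[-1,0,0,1,0,0,0],[-1,0,0,0.5,0,0,0]]' 
$H '[[-1,0,0,0.15,0,0,0],[-1,0,0,0.1,0,0,0],[-1,0,0,0.1,0,0,0],[-1,0,0,0.06,0,0,0],[-1,0,0,0,0,0,0]]'
```

```text
clock: 32.02
tool_pos: [0.4902, 0.2785, 0.2372]
orientation: [179.9, -0.1, -87.3]
force: [0.3, 0.8, -1.8]
opening: 0.0194
gripper_force: 30.0
clock: 32.65
tool_pos: [0.4904, 0.2788, 0.2283]
orientation: [-180.0, 0.0, -87.3]
force: [-0.3, 0.1, -1.8]
opening: 0.0199
gripper_force: 30.0
```

```bash
H="python3 -m handwheel"
$H '[[-1,0,0,0.04,0,0,0],[-1,0,0,0,0,0,0]]'; $H '[[-1,0,0,0.03,0,0,0],[-1,0,0,0,0,0,0]]'
```

```text
clock: 32.9
tool_pos: [0.4904, 0.2787, 0.2272]
orientation: [180.0, -0.0, -87.3]
force: [-0.0, 0.1, -2.2]
opening: 0.0197
gripper_force: 30.0
clock: 33.15
tool_pos: [0.4904, 0.2787, 0.2271]
orientation: [-180.0, 0.0, -87.3]
force: [-2.4, -0.3, 4.6]
opening: 0.0201
gripper_force: 30.0
```

It has touched down (Fz rose to +4.6 N). I release and rise.

```bash
H="python3 -m handwheel"
$H '[[-0.3,0,0,0,0,0,0],[-0.3,0,0,0,0,0,0],[0.5,0,0,0,0,0,0],[1,0,0,0,0,0,0],[1,0,0,0,0,0,0]]'
$H '[[1,0,0,0,0,0,0],[1,0,0,0,0,0,0],[1,0,0,0,0,0,0],[1,0,0,-0.5,0,0,0],[1,0,0,-1,0,0,0]]'
$H '[[1,0,0,-1,0,0,0],[1,0,0,-1,0,0,0],[1,0,0,-1,0,0,0],[1,-1,0,-1,0,0,0],[1,-1,0,-1,0,0,0]]'
$H '[[1,-1,0,0,0,0,0],[1,-1,0,0,0,0,0],[1,-1,0,0,0,0,0],[1,0,0,0,0,0,0],[1,0,0,0,0,0,0]]'
python3 - <<'E'
from h import *
s=snapshot("top")["color"][:,:,::-1]
a=cv2.resize(s[190:275,135:225],None,fx=4.2,fy=4.2,interpolation=cv2.INTER_CUBIC)
b=cv2.resize(s[165:250,280:375],None,fx=4.2,fy=4.2,interpolation=cv2.INTER_CUBIC)
cv2.imwrite("pics/end.png",np.hstack([a,b]))
E
```

```text
clock: 33.78
tool_pos: [0.4905, 0.2787, 0.2264]
orientation: [180.0, -0.0, -87.3]
force: [0.0, -0.8, -0.2]
opening: 0.0552
gripper_force: 0.0
clock: 34.4
tool_pos: [0.4902, 0.2785, 0.2642]
orientation: [179.9, -0.1, -87.3]
force: [-0.7, 0.7, 1.0]
opening: 0.0875
gripper_force: 0.0
clock: 35.02
tool_pos: [0.4879, 0.3288, 0.3911]
orientation: [-179.9, 0.1, -87.3]
force: [0.6, 0.5, 0.2]
opening: 0.0878
gripper_force: 0.0
clock: 35.65
tool_pos: [0.4843, 0.4039, 0.3881]
orientation: [179.9, -0.1, -87.3]
force: [0.2, -1.1, 0.9]
opening: 0.0874
gripper_force: 0.0
```

View pics/end.png

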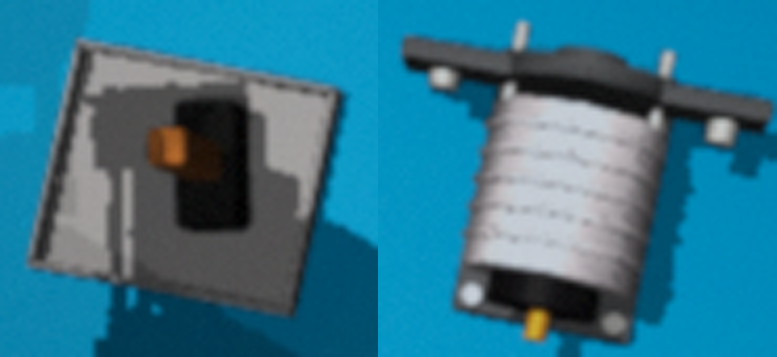

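The mallet stands upright in the tray: head at (212,165), handle top at (168,147). The cover is clear of the body, with both pins visible in the gap. The jam positions moved forward 9.2 mm on the left and 8.3 mm on the right after each side's first tap, so both gaps exceed 8 mm.

```bash
python3 -c "
from plant import *
print(close_job())"
```

```text
the job is handed in; nothing more can be done
None
```

The job is handed in at about 36 s: the cover stands an estimated 11 mm (left) and 13 mm (right) off the pump body, worked out from the touch readings, and the mallet is back standing on its head in its tray; the highest push I read was 14 N.

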